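# Tip the nail file out of its tall box

## Task

The nail file has dropped deep inside the tall aluminium box, out of reach of the fingers: tip the box with its mouth low over the stainless soap rack so that the file slides out and lies in the rack. Then put the empty box down on the ledge clear of the rack, standing or lying flat, and leave all the other things where they are.

Things in the scene. Friction and masses are not known exactly. Their poses are not given: they have to be found in the camera images.
- file_box_centre (a point): Tall narrow aluminium nail file box, standing upright, open at the top: a square tube 40 x 40 mm outside, 150 mm tall, walls and bottom 4 mm (32 x 32 mm inside, 150 mm outside height), 0.15 to 0.31 kg. The point is the centre of the box, half-way up (75 mm from either end); its z axis points along the box from the closed bottom to the open mouth, its x and y axes are square to the side faces.
- nail_file_centre (a point): Nail file, a flat rigid strip 100 mm long, 18 mm wide, 5 mm thick, 30 g, dark steel with a red plastic grip at the upper end. At the start it stands leaning inside the box, its top about 50 mm below the mouth: too deep to grip. Polished, so it slides easily (friction coefficient 0.2 to 0.3). The point is its centre, its z axis runs along its length towards the red grip, its x axis across its thickness.
- soap_rack: Empty stainless soap rack: a flat-bottomed tray 160 mm (its x) by 250 mm (its y) outside, floor 3 mm thick, rim 16 mm high and 3 mm thick, fixed to the ledge. Origin at the centre of its underside, at ledge height; z up.
- duck: Yellow plastic duck, about 80 mm long, 80 mm high, a bystander standing on the ledge; origin at the centre of its underside.
- jar: Clear glass jar with steel knob lid, 94 mm across, 136 mm high, a bystander standing on the ledge; origin at the centre of its underside.
- massager: Black hard-silicone scalp massager, 68 mm across, 55 mm high, a bystander standing on the ledge; origin at the centre of its underside.
- shampoo: Green bottle, 64 mm across, 170 mm high, a bystander standing on the ledge; origin at the centre of its underside.
- mug: Blue ceramic mug, 76 mm across without its handle, 85 mm high, a bystander standing on the ledge; origin at the centre of its underside.
- pumice: Grey pumice block, 90 x 50 x 30 mm, a bystander standing on the ledge; origin at the centre of its underside.
Not all that is in view belongs to the job. There is more than one size of the part that bears file_box_centre; the job needs the middle-sized.

How it is judged:
At the end, for the whole second after the job is handed in: The file lies still in the soap rack (its centre within the rim, under 40 mm above the ledge), not touching the box; the box is at rest on the ledge, upright or lying flat within about 6 degrees, not touching the rack (x of nail_file_centre in the frame of soap_rack between -0.077 and 0.077 m and y of nail_file_centre in the frame of soap_rack between -0.122 and 0.122 m and z of nail_file_centre in the frame of soap_rack below 0.04 m and contact force between nail_file and file_box below 0.05 N and contact force between file_box and soap_rack below 0.05 N and height (world z) of file_box_centre below 0.085 m and (angle between file_box_centre's own z axis and vertical below 0.1 rad or (angle between file_box_centre's own z axis and vertical between 1.47 and 1.67 rad and height (world z) of file_box_centre below 0.03 m)) and linear speed of each of nail_file, file_box below 0.03 m/s).
It fails at once if the file leaves the box from a height (its centre over 200 mm above the ledge while out of the box) (distance between nail_file_centre and file_box_centre above 0.11 m and height (world z) of nail_file_centre above 0.2 m).
It fails at once if a bystander (duck, jar, massager, green bottle, mug or pumice) is shifted by more than 30 mm (distance of any of duck, jar, massager, shampoo, mug, pumice from where it was at the start of the episode above 0.03 m).
It also fails if it takes over 67 s, if anything falls off the work surface, if the arm or the gripper's body presses on something with over 40 N, if the wrist force passes 120 N, or if a joint passes its speed limit or range.

## Robot

A 6-joint arm with a two-finger parallel gripper is mounted at the origin on the work surface. World frame = base frame: x ahead of the robot, y to its left, z up, the work surface at z = 0. Lengths are in m, angles in rad, forces in N, time in s.
With the tool pointing down it reaches from about 0.15 to 0.775 m from the base axis. Payload 6.1 kg.
Tool frame: the origin (TCP) lies between the finger pads; the fingertips stand 17 mm ahead of it and the grasp point (between the pads) lies 2 mm behind it; z points along the fingers, y is the line along which they close (so a half turn about z gives the same grasp; the last joint's range is limited). The gripper opens to 85 mm and grips with 20 to 120 N. Pads are 22 mm wide; open, the fingers measure 114 mm over their backs; the gripper's body (76 mm by 85 mm) begins 54 mm behind the grasp point. The pads swing forward as they close: fully open they stand 13 mm farther back than shut.
Start: joints at [1.333, 0.126, -0.04, 1.405, 0, 1.571], TCP at [0.124, 0.51, 0.219] pointing down, gripper open.
Joint ranges: [-2.72, 2.72], [-0.95, 1.95], [-1.27, 1.35], [-1.78, 2.02], [-1.46, 1.47], [-3.14, 3.14]. Speed limits (rad/s): [2.39, 2.39, 3.01, 3.14, 3.14, 3.14].

## Interface

Orientations are given as [roll, pitch, yaw] about the fixed x, y, z axes, in that order (R = Rz(yaw) Ry(pitch) Rx(roll)).
In Python, from station import env gives the robot as it stands.
- The arm moves only by the tool send_rows, never from a script. Its argument "series" is a list of rows, each an object of numbers: "rx", "ry", "rz": the turn, a rotation vector about the tool's x, y, z in degrees; "x", "y", "z": the shift along the tool's x, y, z in cm; "grip": the closure, from 0 (fully open) to 1 (shut). A call has 1 to 12 rows; each row shifts and turns the commanded pose from where the row before left it, along the tool's axes as they then stand; what a row does not reach is not made up. A row lasts 1/12 s, in which the tool goes at most 41.7 mm and 7.16 degrees, less where a joint would pass 70% of its speed; a pose out of reach is approached as far as the arm can. A call with a gripper value outside its range is refused whole. The fingers move at their own pace and stop on an object; "squeeze" is the grip in N (left out, the last holds). Time passes only in rows, so rows that do not move let the fingers close. It gives the time, the measured TCP pose, the force, the opening and the grip force at its end, in the units of the state.
- env.state(): the state, without advancing time (a new reading comes with each control period).
- env.snapshot(name): name is "side" or "top"; returns a dict with "frame" (384x512x3 uint8, red, green, blue), "vfov" (degrees; the focal length in pixels is half the picture's height over the tangent of half this angle, whatever the lens; pixels are square), "cx", "cy" (the principal point, pixels), "view" (4x4, takes a point from world to camera coordinates). Camera axes: x right, y up, looking along -z (the intrinsics and any distortion apply to the point x, -y, -z); pixel columns grow to the right and rows downward; lengths in m; the calibration is good to about 2 mm. A picture is of the moment at which its call begins. There is no depth.
- env.hand_in(): hands the job in; it is judged then, once.
The state is a dict: "time_s": time; "q": joint angles; "joint_vel": joint speeds; "effort": joint torques, N m; "tcp_pos": TCP position; "tcp_rot": TCP orientation; "contact_force": force on the tool from outside, world axes, zero at the start; "ft_torque": the same for the moment, N m; "finger_gap": opening from 0.0 (shut) to 1.0 (fully open); "gripper_force": force on a finger pad.
Only numpy, scipy, OpenCV 4.12 (cv2) and the standard library are available. Lean on these libraries where they do the work, as an engineer would, in place of code of your own. Each camera call takes 0.05 s, during which the arm holds its last target. There are 200 camera calls.

## Working session

There is one attempt and no reset: what is moved stays moved. The work goes in short steps, Python scripts to look and compute and a tool call to move; the robot and the scene stay as the last step left them, time stands still between calls to the robot, and variables do not carry over. Pictures are saved under pics/ and viewed, at most 10 in all, crops included, and the job is handed in when it is done.

Besides the shell and the picture viewer there is one more tool, called after "Call:" in YAML: its name, and indented under it one key for each argument. send_rows: Moves the arm, as the interface text tells. Its arguments: {"type":"object","properties":{"series":{"type":"array"},"squeeze":{"type":"number"}},"required":["series"]}

```bash
ls; mkdir -p pics
python3 - <<'E'
from station import env
import cv2
for n in("side","top"):
    s=env.snapshot(n); cv2.imwrite(f"pics/{n}0.png",s["frame"][:,:,::-1])
    print({k:v for k,v in s.items() if k!="frame"})
print(env.state())
E
```

```text
pics
{'vfov': 48.02777559640167, 'cx': 253.37027746398158, 'cy': 190.6921207318896, 'view': array([[ 0.90606918, -0.42312145, -0.00262195, -0.51875558],
       [ 0.2870017 ,  0.61000651,  0.73859467, -0.2265471 ],
       [-0.31091584, -0.66997037,  0.67414467, -1.51861252],
       [ 0.        ,  0.        ,  0.        ,  1.        ]])}
{'vfov': 56.80182946449681, 'cx': 247.18140073681022, 'cy': 185.67373077754206, 'view': array([[-1.00989373e-02, -9.99948547e-01, -9.56293616e-04,
         1.95766733e-03],
       [ 9.82745416e-01, -1.01018194e-02,  1.84687307e-01,
        -5.66735528e-01],
       [-1.84687465e-01,  9.25352375e-04,  9.82796868e-01,
        -1.29191721e+00],
       [ 0.00000000e+00,  0.00000000e+00,  0.00000000e+00,
         1.00000000e+00]])}
{'time_s': 0.1, 'q': array([ 1.33301138e+00,  1.26341303e-01, -4.05070731e-02,  1.40541460e+00,
       -4.97306063e-06,  1.57082439e+00]), 'joint_vel': array([-7.19427831e-04, -3.70500826e-04,  2.31607544e-03,  2.20097157e-04,
        6.82416023e-05,  7.47777150e-04]), 'effort': array([ 1.60732085e-03, -4.36899197e+01,  3.53607309e+01,  1.35620197e-02,
        2.65936696e-04, -3.52665523e-06]), 'tcp_pos': array([0.1235731 , 0.50984603, 0.21789499]), 'tcp_rot': array([-3.14012600e+00,  5.01421238e-06,  2.90377965e+00]), 'contact_force': array([-0.09505789, -0.08028753,  0.08220574]), 'ft_torque': array([-0.00156664,  0.00344425,  0.01416669]), 'gripper_force': 0.0, 'finger_gap': 0.9983786414843913}
```

View pics/side0.png

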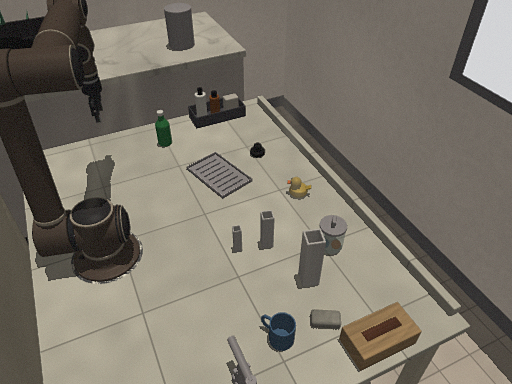

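View pics/top0.png

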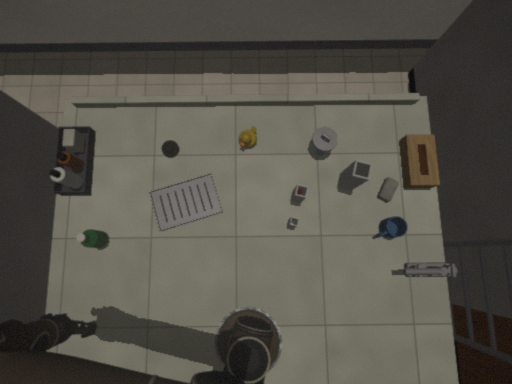

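Three boxes are in view: small at side (237,238) / top (293,223), middle at side (267,230) / top (300,193), and large at side (312,258) / top (361,172). The middle one should be the 150 mm box. I'll confirm that in an enlarged crop.

Run:
```python
import cv2,numpy as np
a=cv2.imread("pics/side0.png")[200:290,225:345]; b=cv2.imread("pics/top0.png")[150:240,270:390]
r=lambda i:cv2.resize(i,None,fx=6,fy=3.2*6/3.2,interpolation=cv2.INTER_CUBIC)
A=cv2.imread("pics/side0.png")[200:260,225:290]; B=cv2.imread("pics/top0.png")[175:235,270:335]
cv2.imwrite("pics/crop1.png",np.hstack([cv2.resize(i,(390,360),interpolation=cv2.INTER_CUBIC) for i in(A,B)]))
A=cv2.imread("pics/side0.png")[145:205,180:260]; B=cv2.imread("pics/top0.png")[170:235,145:225]
cv2.imwrite("pics/crop2.png",np.hstack([cv2.resize(i,None,fx=5,fy=5,interpolation=cv2.INTER_CUBIC)[:300] for i in(A,B)]))
```

```text
(no output)
```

View pics/crop1.png

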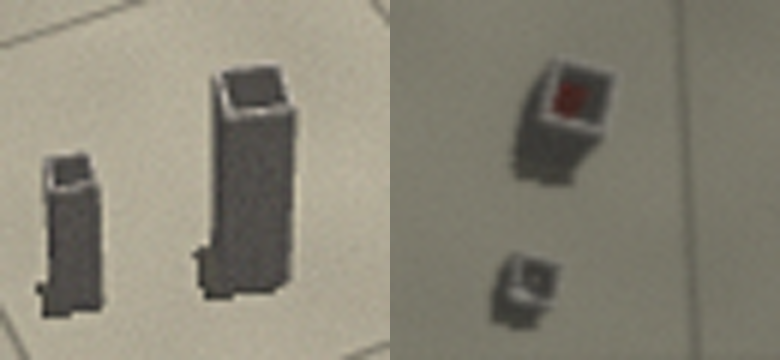

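View pics/crop2.png

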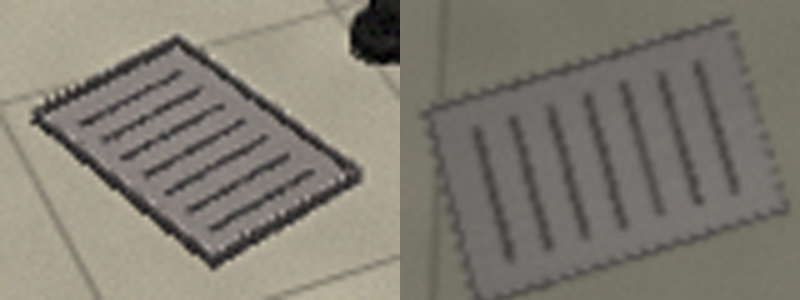

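The right half of crop1 shows the red grip inside the middle box. Its mouth is about 32 mm inside against the smaller one, so the middle box is the target. crop2 gives the rack corners. Next I fit poses for the box and rack.

```bash
cat > geo.py <<'E'
import numpy as np
from scipy.optimize import least_squares
import json,os
from station import env
F='cal.json'
def cal():
    if not os.path.exists(F):
        d={}
        for n in("side","top"):
            s=env.snapshot(n); d[n]=[s["vfov"],s["cx"],s["cy"],s["view"].tolist()]
        json.dump(d,open(F,"w"))
    return json.load(open(F))
C=cal()
def proj(n,P,k=0):
    v,cx,cy,T=C[n]; T=np.array(T); f=192/np.tan(np.radians(v/2))
    c=np.atleast_2d(P)@T[:3,:3].T+T[:3,3]; u=np.c_[c[:,0],-c[:,1]]/-c[:,2:]
    u=u*(1+k*(u**2).sum(1,keepdims=True)); return u*f+[cx,cy]
def ray(n,uv,z,k=0):
    return least_squares(lambda q:(proj(n,[q[0],q[1],z],k)-uv).ravel(),[.5,0]).x
E
python3 - <<'E'
from geo import *
un=lambda pts,s,o:(np.array(pts,float)+.5)/s-.5+o
bs=un([(213,72),(281,66),(296,108),(222,116)],6,[225,200]); bt=un([(158,62),(223,70),(214,135),(153,125)],6,[270,175])
rs=un([(35,118),(178,38),(360,178),(213,268)],5,[180,145]); rt=un([(27,113),(330,20),(388,210),(72,298)],5,[145,170])
for nm,z,S,T in(("box",.15,bs,bt),("rack",.016,rs,rt)):
    for n,p in(("side",S),("top",T)):
        w=np.array([ray(n,q,z) for q in p]); d=np.roll(w,-1,0)-w
        print(nm,n,w.round(3).tolist(),"mean",w.mean(0).round(4),"edges",np.linalg.norm(d,axis=1).round(3),"yaw",np.degrees(np.arctan2(d[:,1],d[:,0])).round(1))
for nm,s,t in(("duck",(299,193),(248,141)),("jar",(333,252),(325,150)),("massager",(257,155),(170,149)),("shampoo",(165,146),(90,240)),("mug",(282,345),(392,228)),("pumice",(326,325),(388,190)),("small",(237,250),(292,227)),("big",(310,284),(357,184))):
    print(nm,ray("side",s,0).round(3),ray("top",t,.03).round(3))
E
```

```text
box side [[0.518, -0.171], [0.556, -0.183], [0.548, -0.216], [0.508, -0.204]] mean [ 0.5326 -0.1932] edges [0.039 0.034 0.042 0.035] yaw [ -18.1 -102.5  163.3   72.6]
box top [[0.549, -0.175], [0.544, -0.213], [0.506, -0.206], [0.512, -0.171]] mean [ 0.5279 -0.1909] edges [0.038 0.039 0.036 0.037] yaw [-97.8 169.9  80.   -6.5]
rack side [[0.406, 0.319], [0.558, 0.372], [0.625, 0.129], [0.474, 0.08]] mean [0.5155 0.2253] edges [0.161 0.252 0.159 0.248] yaw [  19.2  -74.5 -162.   105.9]
rack top [[0.552, 0.373], [0.623, 0.139], [0.473, 0.093], [0.409, 0.333]] mean [0.5142 0.2347] edges [0.245 0.157 0.249 0.149] yaw [ -73.  -163.   105.1   15.6]
duck [ 0.774 -0.008] [ 0.75  -0.009]
jar [ 0.73  -0.328] [ 0.71  -0.311]
massager [0.727 0.293] [0.721 0.298]
shampoo [0.372 0.535] [0.37  0.587]
mug [ 0.403 -0.562] [ 0.403 -0.548]
pumice [ 0.555 -0.561] [ 0.549 -0.545]
small [ 0.426 -0.175] [ 0.411 -0.171]
big [ 0.587 -0.411] [ 0.573 -0.427]
```

Run:
```python
from geo import *
un=lambda pts,s,o:(np.array(pts,float)+.5)/s-.5+o
bs=un([(213,72),(281,66),(296,108),(222,116)],6,[225,200]); bt=un([(153,125),(158,62),(223,70),(214,135)],6,[270,175])
rs=un([(35,118),(178,38),(360,178),(213,268)],5,[180,145]); rt=un([(72,298),(27,113),(330,20),(388,210)],5,[145,170])
def cor(x,y,a,w,h,z):
    c,s=np.cos(a),np.sin(a); L=np.array([(-w,h),(w,h),(w,-h),(-w,-h)])/2
    return np.c_[L@np.array([[c,s],[-s,c]])+[x,y],np.full(4,z)]
def res(p):
    B=cor(*p[:3],.04,.04,.15);R=cor(*p[3:6],.16,.25,.016)
    return np.r_[proj("side",B,p[6])-bs,proj("top",B,p[7])-bt,proj("side",R,p[6])-rs,proj("top",R,p[7])-rt].ravel()
s=least_squares(res,[.53,-.19,-.2,.515,.23,.29,0,0],loss="soft_l1",x_scale=[.1]*8)
print(s.x.round(4),np.degrees(s.x[[2,5]]));print(res(s.x).reshape(4,4,2).round(1).tolist())
```

```text
[ 0.5302 -0.1924 -0.209   0.5143  0.234   0.287  -0.9775 -0.0827] [-11.97309342  16.44549075]
[[[-1.2, -0.1], [-1.2, -1.0], [-0.7, 0.1], [0.1, 0.8]], [[-0.6, -0.8], [0.5, -1.3], [0.8, -0.4], [0.4, -0.2]], [[0.2, -0.7], [-0.2, 0.2], [-0.4, -1.1], [-1.0, -1.7]], [[1.1, 1.4], [-0.1, -1.0], [0.6, -0.8], [0.4, 0.1]]]
```

```bash
cat > plan.py <<'E'
import numpy as np
from scipy.spatial.transform import Rotation as R
from station import env
def ori(head,down,roll=0):  # tool z along heading/down angle (deg), tool y to the left, then roll about tool z
    h,d=np.radians([head,down]); z=np.array([np.cos(h)*np.cos(d),np.sin(h)*np.cos(d),-np.sin(d)])
    y=np.array([-np.sin(h),np.cos(h),0]); return R.from_matrix(np.c_[np.cross(y,z),y,z])*R.from_euler('z',roll,degrees=True)
def cur():
    s=env.state(); return np.array(s["tcp_pos"]),R.from_euler('xyz',s["tcp_rot"])
def to(p,o,p0=None,o0=None):
    """shift (cm, in the present tool axes) and turn (deg rotvec)"""
    if p0 is None: p0,o0=cur()
    sh=o0.inv().apply(np.array(p)-p0)*100; rv=(o0.inv()*o).as_rotvec(degrees=True)
    print("shift",sh.round(2),"norm",np.linalg.norm(sh).round(1),"turn",rv.round(2)); return np.array(p),o
E
python3 - <<'E'
from plan import *
o0=cur()[1]; 
a=to([.36,.25,.28],o0); b=to([.445,-.174,.28],ori(-12,90),*a); c=to([.445,-.174,.28],ori(-12,30),*b)
E
```

```text
shift [-29.1  -19.7   -6.17] norm 35.7 turn [0. 0. 0.]
shift [-18.25 -39.2    0.04] norm 43.2 turn [-0.06 -0.   -1.63]
shift [0. 0. 0.] norm 0.0 turn [ -0. -60.   0.]
```

Call:
send_rows:
  series:
    - {"x": -2.43, "y": -1.64, "z": -0.5, "grip": 0}
    - {"x": -2.43, "y": -1.64, "z": -0.5}
    - {"x": -2.43, "y": -1.64, "z": -0.5}
    - {"x": -2.43, "y": -1.64, "z": -0.5}
    - {"x": -2.43, "y": -1.64, "z": -0.5}
    - {"x": -2.43, "y": -1.64, "z": -0.5}
    - {"x": -2.43, "y": -1.64, "z": -0.5}
    - {"x": -2.43, "y": -1.64, "z": -0.5}
    - {"x": -2.43, "y": -1.64, "z": -0.5}
    - {"x": -2.43, "y": -1.64, "z": -0.5}
    - {"x": -2.43, "y": -1.64, "z": -0.5}
    - {"x": -2.43, "y": -1.64, "z": -0.5}

```text
$.series[0]: bad value
```

Call:
send_rows:
  series:
    - {"x": -1.5, "y": -3.27}
    - {"x": -1.5, "y": -3.27}
    - {"x": -1.5, "y": -3.27}
    - {"x": -1.5, "y": -3.27}
    - {"x": -1.5, "y": -3.27}
    - {"x": -1.5, "y": -3.27}
    - {"x": -1.5, "y": -3.27}
    - {"x": -1.5, "y": -3.27}
    - {"x": -1.5, "y": -3.27}
    - {"x": -1.5, "y": -3.27}
    - {"x": -1.5, "y": -3.27}
    - {"x": -1.5, "y": -3.27, "rz": -1.6}

```text
$.series[0]: bad value
```

Call:
send_rows:
  series:
    - {"ry": -5}
    - {"ry": -5}
    - {"ry": -5}
    - {"ry": -5}
    - {"ry": -5}
    - {"ry": -5}
    - {"ry": -5}
    - {"ry": -5}
    - {"ry": -5}
    - {"ry": -5}
    - {"ry": -5}
    - {"ry": -5}

```text
$.series[0]: bad value
```

Run:
```python
from plan import *
print(env.state()["q"].round(3),cur()[0])
a=to([.445,-.174,.16],ori(-12,30)); b=to([.530,-.192,.11],ori(-12,30),*a)
```

```text
[ 1.333  0.126 -0.04   1.405  0.     1.571] [0.12362154 0.50998574 0.21810214]
shift [-47.35 -58.9    5.87] norm 75.8 turn [ -0.9  -60.    -1.45]
shift [-1.000e-02  1.000e-02  1.002e+01] norm 10.0 turn [0. 0. 0.]
```

Call:
send_rows:
  series:
    - {"rx": 0, "ry": 0, "rz": 0, "x": -2.4, "y": -1.6, "z": -0.5, "grip": 0}

```text
time_s: 0.28
tcp_pos: [0.1415, 0.4906, 0.2218]
tcp_rot: [-3.14, -0.001, 2.907]
contact_force: [0.6, -0.2, -0.4]
finger_gap: 0.996
gripper_force: 0.0
```

Call:
send_rows:
  series:
    - {"rx": 0, "ry": 0, "rz": 0, "x": -2.4, "y": -1.6, "z": -0.5, "grip": 0}
    - {"rx": 0, "ry": 0, "rz": 0, "x": -2.4, "y": -1.6, "z": -0.5, "grip": 0}
    - {"rx": 0, "ry": 0, "rz": 0, "x": -2.4, "y": -1.6, "z": -0.5, "grip": 0}
    - {"rx": 0, "ry": 0, "rz": 0, "x": -2.4, "y": -1.6, "z": -0.5, "grip": 0}
    - {"rx": 0, "ry": 0, "rz": 0, "x": -2.4, "y": -1.6, "z": -0.5, "grip": 0}
    - {"rx": 0, "ry": 0, "rz": 0, "x": -2.4, "y": -1.6, "z": -0.5, "grip": 0}
    - {"rx": 0, "ry": 0, "rz": 0, "x": -2.4, "y": -1.6, "z": -0.5, "grip": 0}
    - {"rx": 0, "ry": 0, "rz": 0, "x": -2.4, "y": -1.6, "z": -0.5, "grip": 0}
    - {"rx": 0, "ry": 0, "rz": 0, "x": -2.4, "y": -1.6, "z": -0.5, "grip": 0}
    - {"rx": 0, "ry": 0, "rz": 0, "x": -2.4, "y": -1.6, "z": -0.5, "grip": 0}
    - {"rx": 0, "ry": 0, "rz": 0, "x": -2.4, "y": -1.6, "z": -0.5, "grip": 0}

```text
time_s: 1.2
tcp_pos: [0.359, 0.2545, 0.2789]
tcp_rot: [3.141, 0.0, 2.904]
contact_force: [-0.4, -0.2, -0.6]
finger_gap: 0.999
gripper_force: 0.0
```

Call:
send_rows:
  series:
    - {"rx": 0, "ry": 0, "rz": 0, "x": -1.5, "y": -3.2, "z": 0, "grip": 0}
    - {"rx": 0, "ry": 0, "rz": 0, "x": -1.5, "y": -3.2, "z": 0, "grip": 0}
    - {"rx": 0, "ry": 0, "rz": 0, "x": -1.5, "y": -3.2, "z": 0, "grip": 0}
    - {"rx": 0, "ry": 0, "rz": 0, "x": -1.5, "y": -3.2, "z": 0, "grip": 0}
    - {"rx": 0, "ry": 0, "rz": 0, "x": -1.5, "y": -3.2, "z": 0, "grip": 0}
    - {"rx": 0, "ry": 0, "rz": 0, "x": -1.5, "y": -3.2, "z": 0, "grip": 0}
    - {"rx": 0, "ry": 0, "rz": 0, "x": -1.5, "y": -3.2, "z": 0, "grip": 0}
    - {"rx": 0, "ry": 0, "rz": 0, "x": -1.5, "y": -3.2, "z": 0, "grip": 0}
    - {"rx": 0, "ry": 0, "rz": 0, "x": -1.5, "y": -3.2, "z": 0, "grip": 0}
    - {"rx": 0, "ry": 0, "rz": 0, "x": -1.5, "y": -3.2, "z": 0, "grip": 0}
    - {"rx": 0, "ry": 0, "rz": 0, "x": -1.5, "y": -3.2, "z": 0, "grip": 0}
    - {"rx": 0, "ry": 0, "rz": -1.6, "x": -1.5, "y": -3.2, "z": 0, "grip": 0}

```text
time_s: 2.2
tcp_pos: [0.4426, -0.1617, 0.2786]
tcp_rot: [3.142, 0.0, 2.931]
contact_force: [1.7, 1.2, 0.5]
finger_gap: 0.999
gripper_force: 0.0
```

Call:
send_rows:
  series:
    - {"rx": 0, "ry": -5, "rz": 0, "x": 0, "y": 0, "z": 0, "grip": 0}
    - {"rx": 0, "ry": -5, "rz": 0, "x": 0, "y": 0, "z": 0, "grip": 0}
    - {"rx": 0, "ry": -5, "rz": 0, "x": 0, "y": 0, "z": 0, "grip": 0}
    - {"rx": 0, "ry": -5, "rz": 0, "x": 0, "y": 0, "z": 0, "grip": 0}
    - {"rx": 0, "ry": -5, "rz": 0, "x": 0, "y": 0, "z": 0, "grip": 0}
    - {"rx": 0, "ry": -5, "rz": 0, "x": 0, "y": 0, "z": 0, "grip": 0}
    - {"rx": 0, "ry": -5, "rz": 0, "x": 0, "y": 0, "z": 0, "grip": 0}
    - {"rx": 0, "ry": -5, "rz": 0, "x": 0, "y": 0, "z": 0, "grip": 0}
    - {"rx": 0, "ry": -5, "rz": 0, "x": 0, "y": 0, "z": 0, "grip": 0}
    - {"rx": 0, "ry": -5, "rz": 0, "x": 0, "y": 0, "z": 0, "grip": 0}
    - {"rx": 0, "ry": -5, "rz": 0, "x": 0, "y": 0, "z": 0, "grip": 0}
    - {"rx": 0, "ry": -5, "rz": 0, "x": 0, "y": 0, "z": 0, "grip": 0}

```text
time_s: 3.2
tcp_pos: [0.4424, -0.1596, 0.279]
tcp_rot: [-3.141, 1.052, 2.933]
contact_force: [0.6, 0.2, -0.1]
finger_gap: 1.004
gripper_force: 0.0
```

Run:
```python
from plan import *
print(env.state()["q"].round(3),cur()[0])
a=to([.445,-.174,.16],ori(-12,30)); b=to([.530,-.192,.11],ori(-12,30),*a)
```

```text
[-0.521 -0.789 -0.985  0.344  0.269 -0.159] [ 0.44239378 -0.15955858  0.27895664]
shift [10.06 -1.35  6.38] norm 12.0 turn [-0.03  0.28  0.02]
shift [-1.000e-02  1.000e-02  1.002e+01] norm 10.0 turn [0. 0. 0.]
```

Call:
send_rows:
  series:
    - {"rx": 0, "ry": 0, "rz": 0, "x": 2, "y": -0.3, "z": 1.2, "grip": 0}
    - {"rx": 0, "ry": 0, "rz": 0, "x": 2, "y": -0.3, "z": 1.2, "grip": 0}
    - {"rx": 0, "ry": 0, "rz": 0, "x": 2, "y": -0.3, "z": 1.2, "grip": 0}
    - {"rx": 0, "ry": 0, "rz": 0, "x": 2, "y": -0.2, "z": 1.2, "grip": 0}
    - {"rx": 0, "ry": 0, "rz": 0, "x": 2, "y": -0.2, "z": 1.2, "grip": 0}
    - {"rx": 0, "ry": 0, "rz": 0, "x": 0, "y": 0, "z": 0, "grip": 0}

```text
time_s: 3.7
tcp_pos: [0.4394, -0.1717, 0.1546]
tcp_rot: [3.135, 1.038, 2.925]
contact_force: [-0.5, 0.8, -1.5]
finger_gap: 1.001
gripper_force: 0.0
```

Run:
```python
from plan import *
import cv2
print(env.state()["q"].round(3),cur()[0])
to([.530,-.192,.11],ori(-12,30))
A=env.snapshot("side")["frame"][140:300,170:350,::-1];B=env.snapshot("top")["frame"][130:290,230:350,::-1]
cv2.imwrite("pics/pre.png",np.hstack([cv2.resize(A,None,fx=2.6,fy=2.6),cv2.resize(B,None,fx=2.6,fy=2.6)]))
```

```text
[-0.576 -0.694 -1.229  0.028  0.314 -0.189] [ 0.43936702 -0.17173015  0.1546251 ]
shift [-0.87 -0.1  10.27] norm 10.3 turn [ 0.03 -0.51 -0.2 ]
```

View pics/pre.png

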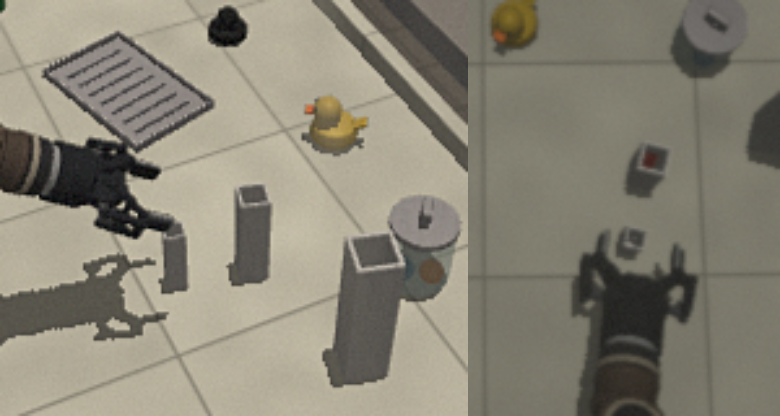

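The fingers straddle the line to the middle box and clear the small one. Moving in to grip.

Call:
send_rows:
  series:
    - {"rx": 0, "ry": 0, "rz": 0, "x": -0.4, "y": 0, "z": 1.7, "grip": 0}
    - {"rx": 0, "ry": 0, "rz": 0, "x": -0.4, "y": 0, "z": 1.7, "grip": 0}
    - {"rx": 0, "ry": 0, "rz": 0, "x": 0, "y": 0, "z": 1.7, "grip": 0}
    - {"rx": 0, "ry": 0, "rz": 0, "x": 0, "y": 0, "z": 1.7, "grip": 0}
    - {"rx": 0, "ry": 0, "rz": 0, "x": 0, "y": 0, "z": 1.7, "grip": 0}
    - {"rx": 0, "ry": 0, "rz": 0, "x": 0, "y": 0, "z": 1.7, "grip": 0}
    - {"rx": 0, "ry": 0, "rz": 0, "x": 0, "y": 0, "z": 0, "grip": 0}
    - {"rx": 0, "ry": 0, "rz": 0, "x": 0, "y": 0, "z": 0, "grip": 0}

```text
time_s: 4.47
tcp_pos: [0.5336, -0.1923, 0.1191]
tcp_rot: [-3.141, 1.048, 2.933]
contact_force: [0.0, -0.7, 0.3]
finger_gap: 0.999
gripper_force: 0.0
```

Call:
send_rows:
  series:
    - {"rx": 0, "ry": 0, "rz": 0, "x": 0, "y": 0, "z": 0, "grip": 0.3}
    - {"rx": 0, "ry": 0, "rz": 0, "x": 0, "y": 0, "z": 0, "grip": 0.45}
    - {"rx": 0, "ry": 0, "rz": 0, "x": 0, "y": 0, "z": 0, "grip": 0.6}
    - {"rx": 0, "ry": 0, "rz": 0, "x": 0, "y": 0, "z": 0, "grip": 0.8}
    - {"rx": 0, "ry": 0, "rz": 0, "x": 0, "y": 0, "z": 0, "grip": 1}
    - {"rx": 0, "ry": 0, "rz": 0, "x": 0, "y": 0, "z": 0, "grip": 1}
    - {"rx": 0, "ry": 0, "rz": 0, "x": 0, "y": 0, "z": 0, "grip": 1}
    - {"rx": 0, "ry": 0, "rz": 0, "x": 0, "y": 0, "z": 0, "grip": 1}
    - {"rx": 0, "ry": 0, "rz": 0, "x": 0, "y": 0, "z": 0, "grip": 1}
    - {"rx": 0, "ry": 0, "rz": 0, "x": 0, "y": 0, "z": 0, "grip": 1}
    - {"rx": 0, "ry": 0, "rz": 0, "x": 0, "y": 0, "z": 0, "grip": 1}
    - {"rx": 0, "ry": 0, "rz": 0, "x": 0, "y": 0, "z": 0, "grip": 1}
  squeeze: 90

```text
time_s: 5.47
tcp_pos: [0.5331, -0.1926, 0.1195]
tcp_rot: [-3.14, 1.05, 2.933]
contact_force: [-2.3, -0.5, 5.9]
finger_gap: 0.438
gripper_force: 90.6
```

Call:
send_rows:
  series:
    - {"rx": 0, "ry": 0, "rz": 0, "x": -1.1, "y": 0, "z": -0.6, "grip": 1}
    - {"rx": 0, "ry": 0, "rz": 0, "x": -1.1, "y": 0, "z": -0.6, "grip": 1}
    - {"rx": 0, "ry": 0, "rz": 0, "x": -1.1, "y": 0, "z": -0.6, "grip": 1}
    - {"rx": 0, "ry": 0, "rz": 0, "x": -1.1, "y": 0, "z": -0.6, "grip": 1}
    - {"rx": 0, "ry": 0, "rz": 0, "x": -1.1, "y": 0, "z": -0.6, "grip": 1}
    - {"rx": 0, "ry": 0, "rz": 0, "x": -1.1, "y": 0, "z": -0.6, "grip": 1}
    - {"rx": 0, "ry": 0, "rz": 0, "x": -1.1, "y": 0, "z": -0.6, "grip": 1}
    - {"rx": 0, "ry": 0, "rz": 0, "x": -1.1, "y": 0, "z": -0.6, "grip": 1}
    - {"rx": 0, "ry": 0, "rz": 0, "x": -1.1, "y": 0, "z": -0.6, "grip": 1}
    - {"rx": 0, "ry": 0, "rz": 0, "x": -1.1, "y": 0, "z": -0.6, "grip": 1}

```text
time_s: 6.3
tcp_pos: [0.5342, -0.1923, 0.241]
tcp_rot: [3.14, 1.043, 2.93]
contact_force: [0.4, -1.1, -2.2]
finger_gap: 0.439
gripper_force: 90.6
```

Run:
```python
from plan import *
s=env.state();print(s["q"].round(3),cur()[0],s["finger_gap"],s["contact_force"])
a=to([.539,.287,.25],cur()[1]);b=to([.539,.287,.22],ori(24,0),*a);b=to([.539,.287,.118],ori(24,0,90),*b)
```

```text
[-0.464 -0.509 -0.982  0.069  0.219 -0.129] [ 0.53423104 -0.19230921  0.24098662] 0.4389817981318207 [ 0.42845765 -1.05052437 -2.243678  ]
shift [ 4.06 46.98 -8.66] norm 47.9 turn [0. 0. 0.]
shift [ 2.59 -0.    1.51] norm 3.0 turn [-35.16 -29.22  -9.56]
shift [10.2  0.   0. ] norm 10.2 turn [ 0.  0. 90.]
```

Call:
send_rows:
  series:
    - {"rx": 0, "ry": 0, "rz": 0, "x": 0.3, "y": 2.0, "z": -0.6, "grip": 1}
    - {"rx": 0, "ry": 0, "rz": 0, "x": 0.3, "y": 3.5, "z": -0.6, "grip": 1}
    - {"rx": 0, "ry": 0, "rz": 0, "x": 0.3, "y": 3.5, "z": -0.6, "grip": 1}
    - {"rx": 0, "ry": 0, "rz": 0, "x": 0.3, "y": 3.5, "z": -0.6, "grip": 1}
    - {"rx": 0, "ry": 0, "rz": 0, "x": 0.3, "y": 3.5, "z": -0.6, "grip": 1}
    - {"rx": 0, "ry": 0, "rz": 0, "x": 0.3, "y": 3.5, "z": -0.6, "grip": 1}
    - {"rx": 0, "ry": 0, "rz": 0, "x": 0.3, "y": 3.5, "z": -0.6, "grip": 1}
    - {"rx": 0, "ry": 0, "rz": 0, "x": 0.3, "y": 3.5, "z": -0.6, "grip": 1}
    - {"rx": 0, "ry": 0, "rz": 0, "x": 0.3, "y": 3.5, "z": -0.6, "grip": 1}
    - {"rx": 0, "ry": 0, "rz": 0, "x": 0.3, "y": 3.5, "z": -0.6, "grip": 1}
    - {"rx": 0, "ry": 0, "rz": 0, "x": 0.3, "y": 3.5, "z": -0.6, "grip": 1}
    - {"rx": 0, "ry": 0, "rz": 0, "x": 0.3, "y": 3.5, "z": -0.6, "grip": 1}

```text
time_s: 7.3
tcp_pos: [0.5398, 0.2219, 0.2461]
tcp_rot: [-3.136, 1.045, 2.938]
contact_force: [0.6, -0.5, -2.2]
finger_gap: 0.437
gripper_force: 91.3
```

Call:
send_rows:
  series:
    - {"rx": 0, "ry": 0, "rz": 0, "x": 0.3, "y": 3.5, "z": -0.8, "grip": 1}
    - {"rx": 0, "ry": 0, "rz": 0, "x": 0.3, "y": 3, "z": -0.8, "grip": 1}
    - {"rx": -4.4, "ry": -3.65, "rz": -1.2, "x": 0, "y": 0, "z": 0, "grip": 1}
    - {"rx": -4.4, "ry": -3.65, "rz": -1.2, "x": 0, "y": 0, "z": 0, "grip": 1}
    - {"rx": -4.4, "ry": -3.65, "rz": -1.2, "x": 0, "y": 0, "z": 0, "grip": 1}
    - {"rx": -4.4, "ry": -3.65, "rz": -1.2, "x": 0, "y": 0, "z": 0, "grip": 1}
    - {"rx": -4.4, "ry": -3.65, "rz": -1.2, "x": 0, "y": 0, "z": 0, "grip": 1}
    - {"rx": -4.4, "ry": -3.65, "rz": -1.2, "x": 0, "y": 0, "z": 0, "grip": 1}
    - {"rx": -4.4, "ry": -3.65, "rz": -1.2, "x": 0, "y": 0, "z": 0, "grip": 1}
    - {"rx": -4.4, "ry": -3.65, "rz": -1.2, "x": 0, "y": 0, "z": 0, "grip": 1}

```text
time_s: 8.13
tcp_pos: [0.5556, 0.302, 0.2663]
tcp_rot: [2.9, 1.484, -3.041]
contact_force: [0.7, 1.0, -0.3]
finger_gap: 0.443
gripper_force: 93.5
```

Run:
```python
from plan import *
s=env.state();print(s["q"].round(3),cur()[0],s["finger_gap"],s["contact_force"],s["time_s"])
a=to([.539,.287,.23],ori(24,0));b=to([.539,.287,.23],ori(24,0,90),*a);b=to([.539,.287,.118],ori(24,0,90),*b)
```

```text
[ 0.641 -0.187 -1.265 -0.989 -0.296  0.047] [0.55560857 0.30196197 0.26625328] 0.4425119079523199 [ 0.69030282  1.03921316 -0.3198022 ] 8.1333
shift [ 3.77 -0.93 -1.75] norm 4.3 turn [-4.39 -4.8  -1.38]
shift [0. 0. 0.] norm 0.0 turn [ 0.  0. 90.]
shift [  0.  -11.2   0. ] norm 11.2 turn [0. 0. 0.]
```

```bash
cat > fk.py <<'E'
from plan import *
from scipy.optimize import least_squares
D=[([1.333,.126,-.0405,1.405,0],[.1236,.5098,.2179]),([-.521,-.789,-.985,.344,.269],[.4424,-.1596,.2790]),([-.576,-.694,-1.229,.028,.314],[.4394,-.1717,.1546]),
([-.464,-.509,-.982,.069,.219],[.5342,-.1923,.2410]),([.641,-.187,-1.265,-.989,-.296],[.5556,.3020,.2663])]
L=.31
def fk(w,q):
    a,b,u,v,m,n,d,e=w; p3=q[1]-q[2]; p4=p3+q[3]; rot=lambda x,y,p:np.array([x*np.cos(p)+y*np.sin(p),y*np.cos(p)-x*np.sin(p)])
    P=np.array([a,b])+rot(u,v,q[1])+rot(m,n,p3)+rot(d+L*np.cos(q[4]),e,p4)
    t=L*np.sin(q[4]); c,s=np.cos(q[0]),np.sin(q[0]); return np.array([P[0]*c-t*s,P[0]*s+t*c,P[1]])
fit=lambda D:least_squares(lambda w:np.r_[np.concatenate([fk(w,q)-p for q,p in D]),1e-3*np.array([w[0],w[6],w[7]]),1e-3*w[2]],[0,.2,0,.4,.35,0,.0,0],xtol=1e-14,ftol=1e-14)
E
python3 - <<'E'
from fk import *
s=fit(D);print(s.x.round(3),np.abs(s.fun).max())
w=s.x
lo=np.array([-.9,-1.22,-1.7,-1.4]);hi=np.array([1.9,1.3,1.95,1.4])
def ik(p,down,q5):
    best=None
    for x0 in([-.3,-1,-.3],[.3,-.5,.3],[-.7,-1.1,0]):
        r=least_squares(lambda q:np.r_[fk(w,[np.arctan2(p[1],p[0])-q[3],*q])-p,.3*(q[0]-q[1]+q[2]-np.radians(down)),.0003*q[3]],[*x0,0],bounds=(lo,hi))
        if best is None or r.cost<best.cost:best=r
    return best
for z in(.12,.15,.18,.23):
  for down in(0,10,15,20,30):
    for rr in(.56,.6,.64):
      r=ik(np.array([rr*np.cos(.46),rr*np.sin(.46),z]),down,0)
      print(z,down,rr,r.x.round(2),"err",np.sqrt(2*r.cost).round(3))
E
```

```text
[-0.     0.144  0.     0.532  0.452  0.079  0.147 -0.   ] 0.0005314692811619615
0.12 0 0.56 [-0.27 -1.22 -0.6  -0.  ] err 0.132
0.12 0 0.6 [-0.04 -1.22 -0.9   0.  ] err 0.113
0.12 0 0.64 [ 0.53 -1.22 -1.7  -0.  ] err 0.083
0.12 10 0.56 [-0.32 -1.22 -0.49 -0.  ] err 0.089
0.12 10 0.6 [-0.15 -1.22 -0.71 -0.  ] err 0.072
0.12 10 0.64 [ 0.03 -1.22 -0.95 -0.  ] err 0.051
0.12 15 0.56 [-0.33 -1.22 -0.44 -0.  ] err 0.067
0.12 15 0.6 [-0.18 -1.22 -0.64 -0.  ] err 0.051
0.12 15 0.64 [-0.02 -1.22 -0.86  0.  ] err 0.031
0.12 20 0.56 [-0.35 -1.22 -0.4  -0.  ] err 0.045
0.12 20 0.6 [-0.2  -1.22 -0.59 -0.  ] err 0.03
0.12 20 0.64 [-0.06 -1.22 -0.78 -0.  ] err 0.011
0.12 30 0.56 [-0.36 -1.22 -0.33 -0.  ] err 0.002
0.12 30 0.6 [-0.25 -1.17 -0.39  0.  ] err 0.0
0.12 30 0.64 [-0.16 -1.1  -0.42  0.  ] err 0.0
0.15 0 0.56 [-0.34 -1.22 -0.56  0.  ] err 0.119
0.15 0 0.6 [-0.13 -1.22 -0.83 -0.  ] err 0.101
0.15 0 0.64 [ 0.13 -1.22 -1.19 -0.  ] err 0.078
0.15 10 0.56 [-0.38 -1.22 -0.45 -0.  ] err 0.076
0.15 10 0.6 [-0.22 -1.22 -0.67  0.  ] err 0.06
0.15 10 0.64 [-0.05 -1.22 -0.9  -0.  ] err 0.04
0.15 15 0.5
[... 1148 characters left out ...]
[-0.49 -1.22 -0.51 -0.  ] err 0.082
0.23 0 0.6 [-0.31 -1.22 -0.74  0.  ] err 0.067
0.23 0 0.64 [-0.11 -1.22 -0.99 -0.  ] err 0.048
0.23 10 0.56 [-0.52 -1.22 -0.42 -0.  ] err 0.038
0.23 10 0.6 [-0.37 -1.22 -0.61  0.  ] err 0.025
0.23 10 0.64 [-0.21 -1.22 -0.81 -0.  ] err 0.009
0.23 15 0.56 [-0.53 -1.22 -0.38  0.  ] err 0.017
0.23 15 0.6 [-0.39 -1.22 -0.56  0.  ] err 0.004
0.23 15 0.64 [-0.27 -1.18 -0.65 -0.  ] err 0.0
0.23 20 0.56 [-0.54 -1.2  -0.31 -0.  ] err 0.0
0.23 20 0.6 [-0.42 -1.15 -0.38 -0.  ] err 0.0
0.23 20 0.64 [-0.31 -1.1  -0.44  0.  ] err 0.0
0.23 30 0.56 [-0.54 -1.03  0.03  0.  ] err 0.0
0.23 30 0.6 [-0.43 -0.98 -0.03  0.  ] err 0.0
0.23 30 0.64 [-0.33 -0.93 -0.07  0.  ] err 0.0
```

```bash
cat >> fk.py <<'E'
W=fit(D).x
M0=np.array([[0,0,1],[0,1,0],[-1,0,0.]])  # tool axes at q=0: z fwd, y left, x down
def fo(q): return R.from_euler('z',q[0])*R.from_euler('y',q[1]-q[2]+q[3])*R.from_euler('z',q[4])*R.from_euler('x',q[5])*R.from_matrix(M0)
LO=np.array([-2.6,-.92,-1.25,-1.7,-1.4,-3.1]);HI=np.array([2.6,1.9,1.3,1.95,1.4,3.1])
def ik6(p,o,q0):
    r=least_squares(lambda q:np.r_[fk(W,q)-p,.2*(fo(q).inv()*o).as_rotvec()],np.clip(q0,LO+.01,HI-.01),bounds=(LO,HI)); return r.x,np.sqrt(2*r.cost)
E
python3 - <<'E'
from fk import *
q=env.state()["q"];p,o=cur();print(fk(W,q)-p,(fo(q).inv()*o).as_rotvec(degrees=True))
bt=R.from_euler('y',0).apply([0,0,0]); 
b0=ori(-12,30).inv().apply([0,0,1]); print("box axis in tool",b0)
rk=np.array([.514,.232]);ra=np.radians(16.3);RX=np.array([np.cos(ra),np.sin(ra)]);RY=np.array([-RX[1],RX[0]])
for h in(24,40,55,70):
  for d in(20,25,30):
    for roll in(150,165,178):
      o=ori(h,d,roll); b=o.apply(b0); hd=b[:2]/np.linalg.norm(b[:2])
      lx,ly=hd@RX,hd@RY
      m=rk-hd*.05   # mouth 5 cm up-stream of the rack's centre
      P=np.array([*(m-.031*b[:2]),.11-.031*b[2]])
      x,e=ik6(P,o,[np.arctan2(P[1],P[0])-.5,-.3,-1.1,-.3,.5,2.6])
      if e<.004: print(h,d,roll,"dip",np.degrees(np.arcsin(-b[2])).round(0),"dir in rack",round(lx,2),round(ly,2),P.round(3),x.round(2),e.round(4))
E
```

```text
[ 0.00032385 -0.00041448  0.00038753] [-3.02152695e-14  7.15624803e-15 -4.77083202e-15]
box axis in tool [-0.8660254  0.        -0.5      ]
24 20 150 dip 32.0 dir in rack -0.78 -0.62 [0.558 0.294 0.127] [ 0.54 -0.08 -1.25 -0.8  -0.12  2.66] 0.0028
24 20 165 dip 38.0 dir in rack -0.91 -0.41 [0.571 0.28  0.129] [ 0.49 -0.07 -1.25 -0.83 -0.07  2.9 ] 0.0006
24 20 178 dip 40.0 dir in rack -0.98 -0.17 [0.58  0.265 0.13 ] [ 0.43 -0.07 -1.25 -0.83 -0.01  3.1 ] 0.0023
24 25 150 dip 28.0 dir in rack -0.8 -0.6 [0.56  0.294 0.125] [ 0.53 -0.14 -1.19 -0.61 -0.11  2.67] 0.0
24 25 165 dip 33.0 dir in rack -0.92 -0.39 [0.573 0.28  0.127] [ 0.48 -0.13 -1.18 -0.61 -0.06  2.91] 0.0
24 25 178 dip 35.0 dir in rack -0.99 -0.17 [0.582 0.265 0.128] [ 0.43 -0.13 -1.18 -0.61 -0.01  3.1 ] 0.0025
24 30 150 dip 24.0 dir in rack -0.81 -0.59 [0.562 0.294 0.122] [ 0.53 -0.17 -1.11 -0.41 -0.09  2.67] 0.0
24 30 165 dip 28.0 dir in rack -0.92 -0.38 [0.574 0.28  0.125] [ 0.48 -0.17 -1.1  -0.41 -0.05  2.91] 0.0
24 30 178 dip 30.0 dir in rack -0.99 -0.17 [0.583 0.266 0.125] [ 0.43 -0.17 -1.1  -0.4  -0.    3.1 ] 0.0025
40
[... 2126 characters left out ...]
56 -0.83 [0.536 0.302 0.13 ] [ 0.07  0.04 -0.97 -0.28  1.04  2.45] 0.0
70 25 150 dip 28.0 dir in rack -0.12 -0.99 [0.501 0.308 0.125] [ 0.11 -0.05 -0.98 -0.11  0.95  1.91] 0.0
70 25 165 dip 33.0 dir in rack -0.35 -0.94 [0.52  0.308 0.127] [ 0.1  -0.02 -0.94 -0.1   0.95  2.16] 0.0
70 25 178 dip 35.0 dir in rack -0.56 -0.83 [0.537 0.304 0.128] [ 0.09  0.01 -0.9  -0.08  0.96  2.37] 0.0
70 30 150 dip 24.0 dir in rack -0.14 -0.99 [0.503 0.31  0.122] [ 0.14 -0.07 -0.91  0.05  0.87  1.86] 0.0
70 30 165 dip 28.0 dir in rack -0.37 -0.93 [0.521 0.309 0.125] [ 0.13 -0.04 -0.87  0.06  0.88  2.12] 0.0
70 30 178 dip 30.0 dir in rack -0.56 -0.83 [0.538 0.305 0.125] [ 0.12 -0.01 -0.84  0.08  0.88  2.33] 0.0
```

Run:
```python
from fk import *
P=[.493,.331]
a=to([*P,.24],ori(70,20)); b=to([*P,.24],ori(70,20,90),*a); c=to([*P,.128],ori(70,20,90),*b); d=to([*P,.128],ori(70,20,150),*c)
p0,o0=cur(); q=env.state()["q"]
for t in(.25,.5,.75,1):
    o=o0*R.from_rotvec(t*(o0.inv()*ori(70,20)).as_rotvec()); p=p0
    q,e=ik6(p,o,q);print(q.round(2),e.round(4))
for p,o in(([*P,.24],ori(70,20)),([*P,.24],ori(70,20,90)),([*P,.128],ori(70,20,90)),([*P,.128],ori(70,20,150))):
    q,e=ik6(np.array(p),o,q);print(q.round(2),e.round(4))
```

```text
shift [ 3.13  4.78 -4.68] norm 7.4 turn [-49.16  14.68 -11.98]
shift [0. 0. 0.] norm 0.0 turn [ 0.  0. 90.]
shift [  0.   -10.52   3.83] norm 11.2 turn [0. 0. 0.]
shift [0. 0. 0.] norm 0.0 turn [-0.  0. 60.]
[ 0.44 -0.28 -1.23 -0.8   0.12 -0.02] 0.0
[ 0.26 -0.28 -1.13 -0.6   0.51 -0.14] 0.0
[ 0.13 -0.23 -0.98 -0.32  0.82 -0.33] 0.0
[ 0.06 -0.12 -0.75  0.11  1.04 -0.67] 0.0
[ 0.14 -0.22 -0.91 -0.04  0.97 -0.57] 0.0
[ 0.14 -0.22 -0.91 -0.04  0.97  1.  ] 0.0
[ 0.14 -0.02 -1.07 -0.39  0.97  1.  ] 0.0
[ 0.14 -0.02 -1.07 -0.39  0.97  2.05] 0.0
```

Call:
send_rows:
  series:
    - {"rx": -4.9, "ry": 1.47, "rz": -1.2, "x": 0, "y": 0, "z": 0, "grip": 1}
    - {"rx": -4.9, "ry": 1.47, "rz": -1.2, "x": 0, "y": 0, "z": 0, "grip": 1}
    - {"rx": -4.9, "ry": 1.47, "rz": -1.2, "x": 0, "y": 0, "z": 0, "grip": 1}
    - {"rx": -4.9, "ry": 1.47, "rz": -1.2, "x": 0, "y": 0, "z": 0, "grip": 1}
    - {"rx": -4.9, "ry": 1.47, "rz": -1.2, "x": 0, "y": 0, "z": 0, "grip": 1}
    - {"rx": -4.9, "ry": 1.47, "rz": -1.2, "x": 0, "y": 0, "z": 0, "grip": 1}
    - {"rx": -4.9, "ry": 1.47, "rz": -1.2, "x": 0, "y": 0, "z": 0, "grip": 1}
    - {"rx": -4.9, "ry": 1.47, "rz": -1.2, "x": 0, "y": 0, "z": 0, "grip": 1}
    - {"rx": -4.9, "ry": 1.47, "rz": -1.2, "x": 0, "y": 0, "z": 0, "grip": 1}
    - {"rx": -4.9, "ry": 1.47, "rz": -1.2, "x": 0, "y": 0, "z": 0, "grip": 1}
    - {"rx": 0, "ry": 0, "rz": 0, "x": 0, "y": 0, "z": 0, "grip": 1}

```text
time_s: 9.05
tcp_pos: [0.5567, 0.2994, 0.2619]
tcp_rot: [3.107, 1.213, -1.965]
contact_force: [1.7, 0.3, -1.7]
finger_gap: 0.439
gripper_force: 93.9
```

Run:
```python
from fk import *
P=[.493,.331]
s=env.state();print(s["q"].round(3),cur()[0],s["finger_gap"],s["contact_force"],s["time_s"])
a=to([*P,.24],ori(70,20)); b=to([*P,.24],ori(70,20,90),*a)
```

```text
[ 0.064 -0.122 -0.751  0.111  1.026 -0.65 ] [0.55666269 0.29944383 0.26186485] 0.43939867429197443 [ 1.71379131  0.30758652 -1.65016708] 9.05
shift [1.88 7.04 1.45] norm 7.4 turn [-0.46 -0.47 -0.91]
shift [0. 0. 0.] norm 0.0 turn [ 0.  0. 90.]
```

Call:
send_rows:
  series:
    - {"rx": 0, "ry": 0, "rz": 0, "x": 0.6, "y": 2.3, "z": 0.5, "grip": 1}
    - {"rx": 0, "ry": 0, "rz": 0, "x": 0.6, "y": 2.4, "z": 0.5, "grip": 1}
    - {"rx": 0, "ry": 0, "rz": 0, "x": 0.6, "y": 2.3, "z": 0.5, "grip": 1}
    - {"rx": 0, "ry": 0, "rz": 5, "x": 0, "y": 0, "z": 0, "grip": 1}
    - {"rx": 0, "ry": 0, "rz": 6, "x": 0, "y": 0, "z": 0, "grip": 1}
    - {"rx": 0, "ry": 0, "rz": 6, "x": 0, "y": 0, "z": 0, "grip": 1}
    - {"rx": 0, "ry": 0, "rz": 6, "x": 0, "y": 0, "z": 0, "grip": 1}
    - {"rx": 0, "ry": 0, "rz": 6, "x": 0, "y": 0, "z": 0, "grip": 1}
    - {"rx": 0, "ry": 0, "rz": 6, "x": 0, "y": 0, "z": 0, "grip": 1}
    - {"rx": 0, "ry": 0, "rz": 6, "x": 0, "y": 0, "z": 0, "grip": 1}
    - {"rx": 0, "ry": 0, "rz": 6, "x": 0, "y": 0, "z": 0, "grip": 1}
    - {"rx": 0, "ry": 0, "rz": 6, "x": 0, "y": 0, "z": 0, "grip": 1}

```text
time_s: 10.05
tcp_pos: [0.492, 0.3329, 0.2398]
tcp_rot: [2.0, 0.591, 3.029]
contact_force: [-0.6, -0.2, -2.4]
finger_gap: 0.437
gripper_force: 94.0
```

Call:
send_rows:
  series:
    - {"rx": 0, "ry": 0, "rz": 6, "x": 0, "y": 0, "z": 0, "grip": 1}
    - {"rx": 0, "ry": 0, "rz": 6, "x": 0, "y": 0, "z": 0, "grip": 1}
    - {"rx": 0, "ry": 0, "rz": 6, "x": 0, "y": 0, "z": 0, "grip": 1}
    - {"rx": 0, "ry": 0, "rz": 6, "x": 0, "y": 0, "z": 0, "grip": 1}
    - {"rx": 0, "ry": 0, "rz": 6, "x": 0, "y": 0, "z": 0, "grip": 1}
    - {"rx": 0, "ry": 0, "rz": 6, "x": 0, "y": 0, "z": 0, "grip": 1}
    - {"rx": 0, "ry": 0, "rz": 0, "x": 0, "y": 0, "z": 0, "grip": 1}

```text
time_s: 10.63
tcp_pos: [0.492, 0.3329, 0.2399]
tcp_rot: [1.924, 0.009, 2.783]
contact_force: [-0.8, -1.1, -2.5]
finger_gap: 0.44
gripper_force: 94.0
```

Run:
```python
from fk import *
import cv2
P=[.493,.331]
s=env.state();print(s["q"].round(3),cur()[0],s["finger_gap"],s["contact_force"],s["time_s"])
c=to([*P,.128],ori(70,20,90)); d=to([*P,.128],ori(70,20,150),*c)
A=env.snapshot("side")["frame"][90:240,120:290,::-1];B=env.snapshot("top")["frame"][130:280,70:260,::-1]
cv2.imwrite("pics/roll.png",np.hstack([cv2.resize(A,None,fx=2.2,fy=2.2),cv2.resize(B,None,fx=2.2,fy=2.2)]))
```

```text
[ 0.159 -0.234 -0.923 -0.052  0.951  1.018] [0.49199158 0.33291597 0.23993905] 0.43961156719909483 [-0.81214453 -1.05081921 -2.53361297] 10.6333
shift [ -0.06 -10.55   3.73] norm 11.2 turn [-0.22  0.68  0.32]
shift [0. 0. 0.] norm 0.0 turn [-0.  0. 60.]
```

View pics/roll.png

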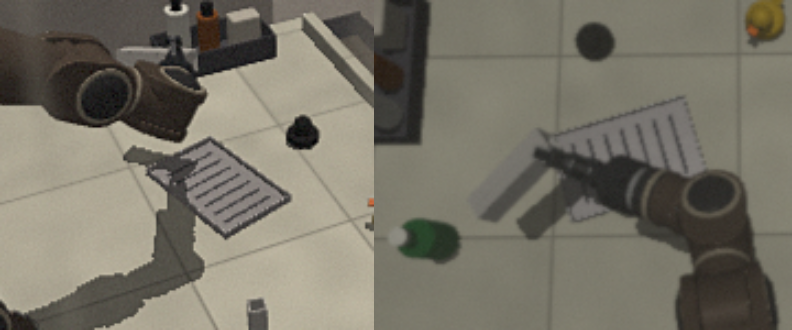

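The box is held and nearly level, with its mouth over the rack's left end. Next I lower it and tip slowly.

Call:
send_rows:
  series:
    - {"rx": 0, "ry": 0, "rz": 0, "x": 0, "y": -1.5, "z": 0.5, "grip": 1}
    - {"rx": 0, "ry": 0, "rz": 0, "x": 0, "y": -1.5, "z": 0.5, "grip": 1}
    - {"rx": 0, "ry": 0, "rz": 0, "x": 0, "y": -1.5, "z": 0.6, "grip": 1}
    - {"rx": 0, "ry": 0, "rz": 0, "x": 0, "y": -1.5, "z": 0.5, "grip": 1}
    - {"rx": 0, "ry": 0, "rz": 0, "x": 0, "y": -1.5, "z": 0.5, "grip": 1}
    - {"rx": 0, "ry": 0, "rz": 0, "x": 0, "y": -1.5, "z": 0.6, "grip": 1}
    - {"rx": 0, "ry": 0, "rz": 0, "x": 0, "y": -1.5, "z": 0.5, "grip": 1}
    - {"rx": 0, "ry": 0, "rz": 4, "x": 0, "y": 0, "z": 0, "grip": 1}
    - {"rx": 0, "ry": 0, "rz": 4, "x": 0, "y": 0, "z": 0, "grip": 1}
    - {"rx": 0, "ry": 0, "rz": 4, "x": 0, "y": 0, "z": 0, "grip": 1}
    - {"rx": 0, "ry": 0, "rz": 4, "x": 0, "y": 0, "z": 0, "grip": 1}
    - {"rx": 0, "ry": 0, "rz": 4, "x": 0, "y": 0, "z": 0, "grip": 1}

```text
time_s: 11.73
tcp_pos: [0.4933, 0.3309, 0.1298]
tcp_rot: [1.943, -0.315, 2.66]
contact_force: [0.2, 0.1, -1.8]
finger_gap: 0.437
gripper_force: 94.1
```

Call:
send_rows:
  series:
    - {"rx": 0, "ry": 0, "rz": 2.5, "x": 0, "y": 0, "z": 0, "grip": 1}
    - {"rx": 0, "ry": 0, "rz": 2.5, "x": 0, "y": 0, "z": 0, "grip": 1}
    - {"rx": 0, "ry": 0, "rz": 2.5, "x": 0, "y": 0, "z": 0, "grip": 1}
    - {"rx": 0, "ry": 0, "rz": 2.5, "x": 0, "y": 0, "z": 0, "grip": 1}
    - {"rx": 0, "ry": 0, "rz": 2.5, "x": 0, "y": 0, "z": 0, "grip": 1}
    - {"rx": 0, "ry": 0, "rz": 2.5, "x": 0, "y": 0, "z": 0, "grip": 1}
    - {"rx": 0, "ry": 0, "rz": 2.5, "x": 0, "y": 0, "z": 0, "grip": 1}
    - {"rx": 0, "ry": 0, "rz": 2.5, "x": 0, "y": 0, "z": 0, "grip": 1}
    - {"rx": 0, "ry": 0, "rz": 2.5, "x": 0, "y": 0, "z": 0, "grip": 1}
    - {"rx": 0, "ry": 0, "rz": 2.5, "x": 0, "y": 0, "z": 0, "grip": 1}
    - {"rx": 0, "ry": 0, "rz": 2.5, "x": 0, "y": 0, "z": 0, "grip": 1}
    - {"rx": 0, "ry": 0, "rz": 2.5, "x": 0, "y": 0, "z": 0, "grip": 1}

```text
time_s: 12.73
tcp_pos: [0.4933, 0.331, 0.1299]
tcp_rot: [2.084, -0.79, 2.4]
contact_force: [0.4, 0.4, -1.7]
finger_gap: 0.44
gripper_force: 94.1
```

Call:
send_rows:
  series:
    - {"rx": 0, "ry": 0, "rz": 2.5, "x": 0, "y": 0, "z": 0, "grip": 1}
    - {"rx": 0, "ry": 0, "rz": 2.5, "x": 0, "y": 0, "z": 0, "grip": 1}
    - {"rx": 0, "ry": 0, "rz": 2.5, "x": 0, "y": 0, "z": 0, "grip": 1}
    - {"rx": 0, "ry": 0, "rz": 2.5, "x": 0, "y": 0, "z": 0, "grip": 1}
    - {"rx": 0, "ry": 0, "rz": 2.5, "x": 0, "y": 0, "z": 0, "grip": 1}
    - {"rx": 0, "ry": 0, "rz": 2.5, "x": 0, "y": 0, "z": 0, "grip": 1}
    - {"rx": 0, "ry": 0, "rz": 0, "x": 0, "y": 0, "z": 0, "grip": 1}
    - {"rx": 0, "ry": 0, "rz": 0, "x": 0, "y": 0, "z": 0, "grip": 1}
    - {"rx": 0, "ry": 0, "rz": 0, "x": 0, "y": 0, "z": 0, "grip": 1}
    - {"rx": 0, "ry": 0, "rz": 0, "x": 0, "y": 0, "z": 0, "grip": 1}
    - {"rx": 0, "ry": 0, "rz": 0, "x": 0, "y": 0, "z": 0, "grip": 1}
    - {"rx": 0, "ry": 0, "rz": 0, "x": 0, "y": 0, "z": 0, "grip": 1}

```text
time_s: 13.73
tcp_pos: [0.4935, 0.331, 0.1301]
tcp_rot: [2.272, -1.007, 2.161]
contact_force: [0.1, 0.4, -2.0]
finger_gap: 0.442
gripper_force: 94.0
```

Run:
```python
from fk import *
import cv2
s=env.state();print(s["q"].round(3),cur()[0],s["finger_gap"],s["contact_force"],s["time_s"])
A=env.snapshot("side")["frame"][90:240,120:290,::-1];B=env.snapshot("top")["frame"][130:280,70:260,::-1]
cv2.imwrite("pics/dump.png",np.hstack([cv2.resize(A,None,fx=2.2,fy=2.2),cv2.resize(B,None,fx=2.2,fy=2.2)]))
```

```text
[ 0.153 -0.036 -1.077 -0.397  0.957  2.142] [0.49352128 0.33099238 0.13014889] 0.44209767698874575 [ 0.06116302  0.39077774 -1.98400149] 13.7333
```

View pics/dump.png

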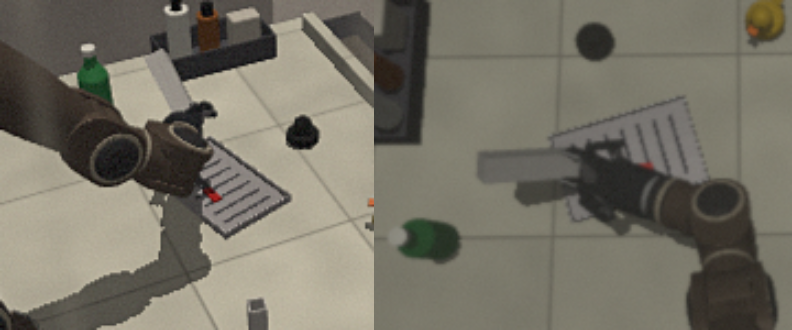

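The red grip lies in the rack (side crop (213,197), top crop (647,168)), so the file has slid out or nearly so. I'll lift the box straight up while still tipped, then look.

Run:
```python
from fk import *
from geo import ray
p,o=cur(); to(p+[0,0,.12],o); q=env.state()["q"]
for f in(.5,1): q,e=ik6(p+[0,0,.12*f],o,q); print(q.round(2),e)
g=ray("top",[194,206],.008); gs=ray("side",[120+213/2.2,90+197/2.2],.008);print(g,gs)
b=o.apply([-.866,0,-.5]);print("b",b.round(2),"mouth",p+.031*b)
ra=np.radians(16.3);d=g-[.514,.232];print("red local",d@[np.cos(ra),np.sin(ra)],d@[-np.sin(ra),np.cos(ra)])
```

```text
shift [10.14  4.9  -4.14] norm 12.0 turn [0. 0. 0.]
[ 0.15 -0.15 -0.99 -0.19  0.96  2.14] 5.583422965254217e-15
[ 0.15 -0.24 -0.9  -0.01  0.96  2.14] 2.839056143789238e-09
[0.49713723 0.20297819] [0.49869667 0.20358647]
b [ 0.09 -0.82 -0.56] mouth [0.49637144 0.30544638 0.11278964]
red local -0.024330428688961778 -0.023122470885911496
```

Call:
send_rows:
  series:
    - {"rx": 0, "ry": 0, "rz": 0, "x": 1, "y": 0.5, "z": -0.4, "grip": 1}
    - {"rx": 0, "ry": 0, "rz": 0, "x": 1, "y": 0.5, "z": -0.4, "grip": 1}
    - {"rx": 0, "ry": 0, "rz": 0, "x": 1, "y": 0.5, "z": -0.4, "grip": 1}
    - {"rx": 0, "ry": 0, "rz": 0, "x": 1, "y": 0.5, "z": -0.4, "grip": 1}
    - {"rx": 0, "ry": 0, "rz": 0, "x": 1, "y": 0.5, "z": -0.4, "grip": 1}
    - {"rx": 0, "ry": 0, "rz": 0, "x": 1, "y": 0.5, "z": -0.4, "grip": 1}
    - {"rx": 0, "ry": 0, "rz": 0, "x": 1, "y": 0.5, "z": -0.4, "grip": 1}
    - {"rx": 0, "ry": 0, "rz": 0, "x": 1, "y": 0.5, "z": -0.4, "grip": 1}
    - {"rx": 0, "ry": 0, "rz": 0, "x": 1, "y": 0.5, "z": -0.4, "grip": 1}
    - {"rx": 0, "ry": 0, "rz": 0, "x": 1, "y": 0.5, "z": -0.4, "grip": 1}
    - {"rx": 0, "ry": 0, "rz": 0, "x": 1, "y": 0.5, "z": -0.4, "grip": 1}
    - {"rx": 0, "ry": 0, "rz": 0, "x": 1, "y": 0.5, "z": -0.4, "grip": 1}

```text
time_s: 14.83
tcp_pos: [0.4955, 0.3315, 0.273]
tcp_rot: [2.273, -1.007, 2.16]
contact_force: [-0.2, -0.0, -2.7]
finger_gap: 0.442
gripper_force: 94.0
```

Run:
```python
from fk import *
import cv2
p,o=cur();q=env.state()["q"];print(p,q.round(2))
# reverse: roll back, then to place pose
r0=(ori(70,20).inv()*o).as_rotvec(degrees=True);print(r0)
G=[.53,-.04]
a=to(p,ori(70,20)); b=to([*p[:2],.28],ori(25,30),*a); c=to([*G,.28],ori(-5,30),*b); d=to([*G,.125],ori(-5,30),*c)
for P,O in(a,b,c,d): q,e=ik6(np.array(P),O,q);print(q.round(2),round(e,4))
B=env.snapshot("top")["frame"][130:280,70:260,::-1]
cv2.imwrite("pics/file.png",cv2.resize(B,None,fx=3,fy=3))
```

```text
[0.49550329 0.33145409 0.27300168] [ 0.15 -0.26 -0.86  0.04  0.96  2.14]
[  0.46224709  -0.76031857 154.45916527]
shift [0. 0. 0.] norm 0.0 turn [  -0.46    0.76 -154.46]
shift [-0.66  0.   -0.24] norm 0.7 turn [40.83  9.48 19.04]
shift [  6.29 -35.12 -10.89] norm 37.3 turn [25.98 -0.   15.  ]
shift [13.42 -0.    7.75] norm 15.5 turn [0. 0. 0.]
[ 0.14 -0.25 -0.85  0.05  0.97 -0.57] 0.0
[ 0.71 -0.46 -0.88  0.13 -0.24  0.14] 0.0
[-0.06 -0.64 -0.95  0.22 -0.02  0.01] 0.0
[-0.06 -0.46 -1.25 -0.26 -0.02  0.01] 0.001
```

View pics/file.png

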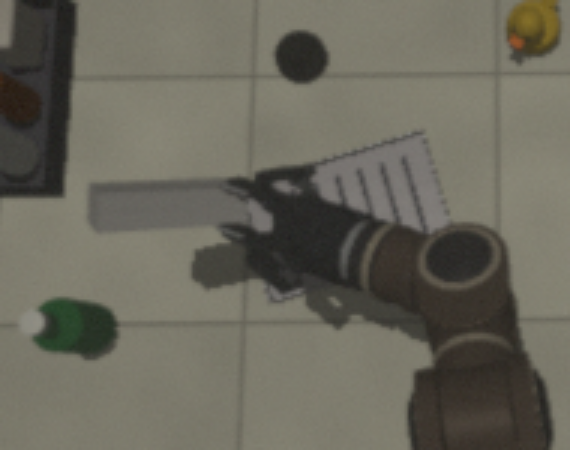

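Call:
send_rows:
  series:
    - {"rx": 0, "ry": 0, "rz": -6.4, "x": 0, "y": 0, "z": 0, "grip": 1}
    - {"rx": 0, "ry": 0, "rz": -6.4, "x": 0, "y": 0, "z": 0, "grip": 1}
    - {"rx": 0, "ry": 0, "rz": -6.4, "x": 0, "y": 0, "z": 0, "grip": 1}
    - {"rx": 0, "ry": 0, "rz": -6.4, "x": 0, "y": 0, "z": 0, "grip": 1}
    - {"rx": 0, "ry": 0, "rz": -6.4, "x": 0, "y": 0, "z": 0, "grip": 1}
    - {"rx": 0, "ry": 0, "rz": -6.4, "x": 0, "y": 0, "z": 0, "grip": 1}
    - {"rx": 0, "ry": 0, "rz": -6.4, "x": 0, "y": 0, "z": 0, "grip": 1}
    - {"rx": 0, "ry": 0, "rz": -6.4, "x": 0, "y": 0, "z": 0, "grip": 1}
    - {"rx": 0, "ry": 0, "rz": -6.4, "x": 0, "y": 0, "z": 0, "grip": 1}
    - {"rx": 0, "ry": 0, "rz": -6.4, "x": 0, "y": 0, "z": 0, "grip": 1}
    - {"rx": 0, "ry": 0, "rz": -6.4, "x": 0, "y": 0, "z": 0, "grip": 1}
    - {"rx": 0, "ry": 0, "rz": -6.4, "x": 0, "y": 0, "z": 0, "grip": 1}

```text
time_s: 15.88
tcp_pos: [0.4955, 0.3315, 0.2719]
tcp_rot: [1.932, 0.21, 2.86]
contact_force: [-1.5, 0.3, -2.0]
finger_gap: 0.435
gripper_force: 93.9
```

Call:
send_rows:
  series:
    - {"rx": 0, "ry": 0, "rz": -6.5, "x": 0, "y": 0, "z": 0, "grip": 1}
    - {"rx": 0, "ry": 0, "rz": -6.5, "x": 0, "y": 0, "z": 0, "grip": 1}
    - {"rx": 0, "ry": 0, "rz": -6.5, "x": 0, "y": 0, "z": 0, "grip": 1}
    - {"rx": 0, "ry": 0, "rz": -6.5, "x": 0, "y": 0, "z": 0, "grip": 1}
    - {"rx": 0, "ry": 0, "rz": -6.5, "x": 0, "y": 0, "z": 0, "grip": 1}
    - {"rx": 0, "ry": 0, "rz": -6.5, "x": 0, "y": 0, "z": 0, "grip": 1}
    - {"rx": 0, "ry": 0, "rz": -6.5, "x": 0, "y": 0, "z": 0, "grip": 1}
    - {"rx": 0, "ry": 0, "rz": -6.5, "x": 0, "y": 0, "z": 0, "grip": 1}
    - {"rx": 0, "ry": 0, "rz": -6.5, "x": 0, "y": 0, "z": 0, "grip": 1}
    - {"rx": 0, "ry": 0, "rz": -6.5, "x": 0, "y": 0, "z": 0, "grip": 1}
    - {"rx": 0, "ry": 0, "rz": -6.5, "x": 0, "y": 0, "z": 0, "grip": 1}
    - {"rx": 0, "ry": 0, "rz": -6.5, "x": 0, "y": 0, "z": 0, "grip": 1}

```text
time_s: 16.88
tcp_pos: [0.4955, 0.3315, 0.2718]
tcp_rot: [-3.101, 1.218, -1.888]
contact_force: [0.0, -0.3, -1.9]
finger_gap: 0.439
gripper_force: 93.9
```

Call:
send_rows:
  series:
    - {"rx": 4.5, "ry": 1.05, "rz": 2.1, "x": 0, "y": 0, "z": 0, "grip": 1}
    - {"rx": 4.5, "ry": 1.05, "rz": 2.1, "x": 0, "y": 0, "z": 0, "grip": 1}
    - {"rx": 4.5, "ry": 1.05, "rz": 2.1, "x": 0, "y": 0, "z": 0, "grip": 1}
    - {"rx": 4.5, "ry": 1.05, "rz": 2.1, "x": 0, "y": 0, "z": 0, "grip": 1}
    - {"rx": 4.5, "ry": 1.05, "rz": 2.1, "x": 0, "y": 0, "z": 0, "grip": 1}
    - {"rx": 4.5, "ry": 1.05, "rz": 2.1, "x": 0, "y": 0, "z": 0, "grip": 1}
    - {"rx": 4.5, "ry": 1.05, "rz": 2.1, "x": 0, "y": 0, "z": 0, "grip": 1}
    - {"rx": 4.5, "ry": 1.05, "rz": 2.1, "x": 0, "y": 0, "z": 0, "grip": 1}
    - {"rx": 4.5, "ry": 1.05, "rz": 2.1, "x": 0, "y": 0, "z": 0, "grip": 1}
    - {"rx": 0, "ry": 0, "rz": 0, "x": 0, "y": 0, "z": 0, "grip": 1}

```text
time_s: 17.72
tcp_pos: [0.4943, 0.3343, 0.2732]
tcp_rot: [-3.125, 1.052, -2.69]
contact_force: [0.0, 1.1, -2.0]
finger_gap: 0.439
gripper_force: 93.9
```

Run:
```python
from fk import *
p,o=cur();q=env.state()["q"];print(p,q.round(2))
G=[.57,-.07]
a=to([*G,.28],o); b=to([*G,.28],ori(-6,30),*a); d=to([*G,.12],ori(-6,30),*b)
for P,O in(a,b,d): q,e=ik6(np.array(P),O,q);print(q.round(2),round(e,4))
```

```text
[0.49432597 0.33427998 0.27315422] [ 0.72 -0.46 -0.89  0.1  -0.25  0.14]
shift [  4.79 -39.83  -9.1 ] norm 41.1 turn [0. 0. 0.]
shift [0. 0. 0.] norm 0.0 turn [26.72  0.38 15.88]
shift [13.86  0.    8.  ] norm 16.0 turn [0. 0. 0.]
[-0.51 -0.34 -0.75  0.36  0.78 -0.61] 0.0
[-0.14 -0.53 -0.91  0.15  0.03 -0.02] 0.0
[-0.14 -0.32 -1.21 -0.36  0.03 -0.02] 0.0
```

Call:
send_rows:
  series:
    - {"rx": 0, "ry": 0, "rz": 0, "x": 0.4, "y": -3.3, "z": -0.75, "grip": 1}
    - {"rx": 0, "ry": 0, "rz": 0, "x": 0.4, "y": -3.3, "z": -0.75, "grip": 1}
    - {"rx": 0, "ry": 0, "rz": 0, "x": 0.4, "y": -3.3, "z": -0.75, "grip": 1}
    - {"rx": 0, "ry": 0, "rz": 0, "x": 0.4, "y": -3.3, "z": -0.75, "grip": 1}
    - {"rx": 0, "ry": 0, "rz": 0, "x": 0.4, "y": -3.3, "z": -0.75, "grip": 1}
    - {"rx": 0, "ry": 0, "rz": 0, "x": 0.4, "y": -3.3, "z": -0.75, "grip": 1}
    - {"rx": 0, "ry": 0, "rz": 0, "x": 0.4, "y": -3.3, "z": -0.75, "grip": 1}
    - {"rx": 0, "ry": 0, "rz": 0, "x": 0.4, "y": -3.3, "z": -0.75, "grip": 1}
    - {"rx": 0, "ry": 0, "rz": 0, "x": 0.4, "y": -3.3, "z": -0.75, "grip": 1}
    - {"rx": 0, "ry": 0, "rz": 0, "x": 0.4, "y": -3.3, "z": -0.75, "grip": 1}
    - {"rx": 0, "ry": 0, "rz": 0, "x": 0.4, "y": -3.3, "z": -0.75, "grip": 1}
    - {"rx": 0, "ry": 0, "rz": 0, "x": 0.4, "y": -3.3, "z": -0.75, "grip": 1}

```text
time_s: 18.72
tcp_pos: [0.5694, -0.0732, 0.279]
tcp_rot: [-3.122, 1.055, -2.69]
contact_force: [0.7, 0.7, -2.0]
finger_gap: 0.44
gripper_force: 94.1
```

Call:
send_rows:
  series:
    - {"rx": 4.45, "ry": 0, "rz": 2.65, "x": 0, "y": 0, "z": 0, "grip": 1}
    - {"rx": 4.45, "ry": 0, "rz": 2.65, "x": 0, "y": 0, "z": 0, "grip": 1}
    - {"rx": 4.45, "ry": 0, "rz": 2.65, "x": 0, "y": 0, "z": 0, "grip": 1}
    - {"rx": 4.45, "ry": 0, "rz": 2.65, "x": 0, "y": 0, "z": 0, "grip": 1}
    - {"rx": 4.45, "ry": 0, "rz": 2.65, "x": 0, "y": 0, "z": 0, "grip": 1}
    - {"rx": 4.45, "ry": 0, "rz": 2.65, "x": 0, "y": 0, "z": 0, "grip": 1}
    - {"rx": 0, "ry": 0, "rz": 0, "x": 0, "y": 0, "z": 0, "grip": 1}
    - {"rx": 0, "ry": 0, "rz": 0, "x": 0, "y": 0, "z": 0, "grip": 1}

```text
time_s: 19.38
tcp_pos: [0.5698, -0.0688, 0.2782]
tcp_rot: [3.138, 1.053, 3.037]
contact_force: [0.3, 0.3, -2.7]
finger_gap: 0.436
gripper_force: 94.1
```

Run:
```python
from fk import *
p,o=cur();q=env.state()["q"];print(p,q.round(2))
h=np.degrees(np.arctan2(*o.apply([0,0,1])[1::-1]));print(h)
a=to([*p[:2],.14],ori(h,30)); b=to([*p[:2],.1195],ori(h,30),*a)
for P,O in(a,b): q,e=ik6(np.array(P),O,q);print(q.round(2),round(e,4))
import cv2
from geo import *
B=env.snapshot("top")["frame"][150:250,140:340,::-1]
A=env.snapshot("side")["frame"][130:280,150:350,::-1]
cv2.imwrite("pics/place.png",np.vstack([cv2.resize(B,(600,300)),cv2.resize(A,(600,300))]))
```

```text
[ 0.5697838  -0.06880609  0.27818586] [-0.14 -0.53 -0.92  0.13  0.03 -0.02]
-5.728532178709994
shift [12.01 -0.03  6.84] norm 13.8 turn [ 0.    0.34 -0.13]
shift [ 1.78 -0.    1.03] norm 2.1 turn [0. 0. 0.]
[-0.14 -0.37 -1.17 -0.28  0.03 -0.02] 0.0
[-0.14 -0.32 -1.21 -0.36  0.03 -0.02] 0.0
```

View pics/place.png

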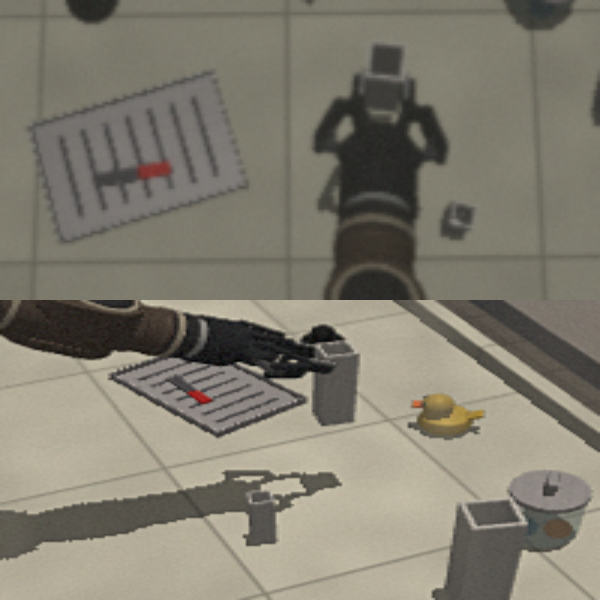

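The file lies flat in the rack (top crop about (130,175)) and the box hangs upright and empty. Setting it down.

Call:
send_rows:
  series:
    - {"rx": 0, "ry": 0, "rz": 0, "x": 1.5, "y": 0, "z": 0.85, "grip": 1}
    - {"rx": 0, "ry": 0.3, "rz": 0, "x": 1.5, "y": 0, "z": 0.85, "grip": 1}
    - {"rx": 0, "ry": 0, "rz": 0, "x": 1.5, "y": 0, "z": 0.85, "grip": 1}
    - {"rx": 0, "ry": 0, "rz": 0, "x": 1.5, "y": 0, "z": 0.85, "grip": 1}
    - {"rx": 0, "ry": 0, "rz": 0, "x": 1.5, "y": 0, "z": 0.85, "grip": 1}
    - {"rx": 0, "ry": 0, "rz": 0, "x": 1.5, "y": 0, "z": 0.85, "grip": 1}
    - {"rx": 0, "ry": 0, "rz": 0, "x": 1.5, "y": 0, "z": 0.85, "grip": 1}
    - {"rx": 0, "ry": 0, "rz": 0, "x": 1.5, "y": 0, "z": 0.85, "grip": 1}
    - {"rx": 0, "ry": 0, "rz": 0, "x": 0.7, "y": 0, "z": 0.4, "grip": 1}
    - {"rx": 0, "ry": 0, "rz": 0, "x": 0.3, "y": 0, "z": 0.2, "grip": 1}
    - {"rx": 0, "ry": 0, "rz": 0, "x": 0, "y": 0, "z": 0, "grip": 1}
    - {"rx": 0, "ry": 0, "rz": 0, "x": 0, "y": 0, "z": 0, "grip": 1}

```text
time_s: 20.48
tcp_pos: [0.5698, -0.0712, 0.1297]
tcp_rot: [3.137, 1.048, 3.03]
contact_force: [-0.6, -0.0, -2.3]
finger_gap: 0.443
gripper_force: 94.0
```

Call:
send_rows:
  series:
    - {"rx": 0, "ry": 0, "rz": 0, "x": 0.3, "y": 0, "z": 0.17, "grip": 1}
    - {"rx": 0, "ry": 0, "rz": 0, "x": 0.3, "y": 0, "z": 0.17, "grip": 1}
    - {"rx": 0, "ry": 0, "rz": 0, "x": 0.1, "y": 0, "z": 0.06, "grip": 1}
    - {"rx": 0, "ry": 0, "rz": 0, "x": 0, "y": 0, "z": 0, "grip": 1}
    - {"rx": 0, "ry": 0, "rz": 0, "x": 0, "y": 0, "z": 0, "grip": 1}

```text
time_s: 20.9
tcp_pos: [0.5696, -0.0702, 0.1217]
tcp_rot: [3.138, 1.049, 3.031]
contact_force: [1.4, 0.3, -0.9]
finger_gap: 0.438
gripper_force: 94.1
```

Call:
send_rows:
  series:
    - {"rx": 0, "ry": 0, "rz": 0, "x": 0.1, "y": 0, "z": 0.06, "grip": 1}
    - {"rx": 0, "ry": 0, "rz": 0, "x": 0.1, "y": 0, "z": 0.06, "grip": 1}
    - {"rx": 0, "ry": 0, "rz": 0, "x": 0, "y": 0, "z": 0, "grip": 1}
    - {"rx": 0, "ry": 0, "rz": 0, "x": 0, "y": 0, "z": 0, "grip": 1}

```text
time_s: 21.23
tcp_pos: [0.571, -0.0704, 0.1218]
tcp_rot: [3.138, 1.053, 3.031]
contact_force: [-4.0, 0.3, 6.4]
finger_gap: 0.436
gripper_force: 94.9
```

The box is on the ledge (6 N upward). Releasing slowly and backing off along the tool axis.

Call:
send_rows:
  series:
    - {"rx": 0, "ry": 0, "rz": 0, "x": 0, "y": 0, "z": 0, "grip": 0.55}
    - {"rx": 0, "ry": 0, "rz": 0, "x": 0, "y": 0, "z": 0, "grip": 0.5}
    - {"rx": 0, "ry": 0, "rz": 0, "x": 0, "y": 0, "z": 0, "grip": 0.4}
    - {"rx": 0, "ry": 0, "rz": 0, "x": 0, "y": 0, "z": 0, "grip": 0.2}
    - {"rx": 0, "ry": 0, "rz": 0, "x": 0, "y": 0, "z": 0, "grip": 0.1}
    - {"rx": 0, "ry": 0, "rz": 0, "x": 0, "y": 0, "z": 0, "grip": 0}
    - {"rx": 0, "ry": 0, "rz": 0, "x": 0, "y": 0, "z": 0, "grip": 0}
    - {"rx": 0, "ry": 0, "rz": 0, "x": 0, "y": 0, "z": 0, "grip": 0}
    - {"rx": 0, "ry": 0, "rz": 0, "x": 0, "y": 0, "z": 0, "grip": 0}

```text
time_s: 21.98
tcp_pos: [0.5694, -0.0702, 0.1188]
tcp_rot: [3.138, 1.048, 3.03]
contact_force: [-0.1, 0.8, -0.4]
finger_gap: 0.995
gripper_force: 0.0
```

Call:
send_rows:
  series:
    - {"rx": 0, "ry": 0, "rz": 0, "x": -0.3, "y": 0, "z": -1.2, "grip": 0}
    - {"rx": 0, "ry": 0, "rz": 0, "x": -0.3, "y": 0, "z": -1.2, "grip": 0}
    - {"rx": 0, "ry": 0, "rz": 0, "x": -0.3, "y": 0, "z": -1.2, "grip": 0}
    - {"rx": 0, "ry": 0, "rz": 0, "x": -0.3, "y": 0, "z": -1.2, "grip": 0}
    - {"rx": 0, "ry": 0, "rz": 0, "x": -0.3, "y": 0, "z": -1.2, "grip": 0}
    - {"rx": 0, "ry": 0, "rz": 0, "x": -0.3, "y": 0, "z": -1.2, "grip": 0}
    - {"rx": 0, "ry": 0, "rz": 0, "x": -0.3, "y": 0, "z": -1.2, "grip": 0}
    - {"rx": 0, "ry": 0, "rz": 0, "x": -0.3, "y": 0, "z": -1.2, "grip": 0}
    - {"rx": 0, "ry": 0, "rz": 0, "x": 0, "y": 0, "z": 0, "grip": 0}
    - {"rx": 0, "ry": 0, "rz": 0, "x": 0, "y": 0, "z": 0, "grip": 0}

```text
time_s: 22.82
tcp_pos: [0.4989, -0.0627, 0.1888]
tcp_rot: [3.138, 1.051, 3.031]
contact_force: [-0.9, 0.4, 0.0]
finger_gap: 1.0
gripper_force: 0.0
```

Run:
```python
from plan import *
import cv2
print(env.state()["finger_gap"],cur()[0])
B=env.snapshot("top")["frame"][90:260,60:430,::-1]
A=env.snapshot("side")["frame"][110:310,150:380,::-1]
cv2.imwrite("pics/end.png",np.vstack([cv2.resize(B,(600,276)),cv2.resize(A,(600,320))]))
```

```text
0.9997533948995924 [ 0.4988744  -0.06272668  0.18877959]
```

View pics/end.png

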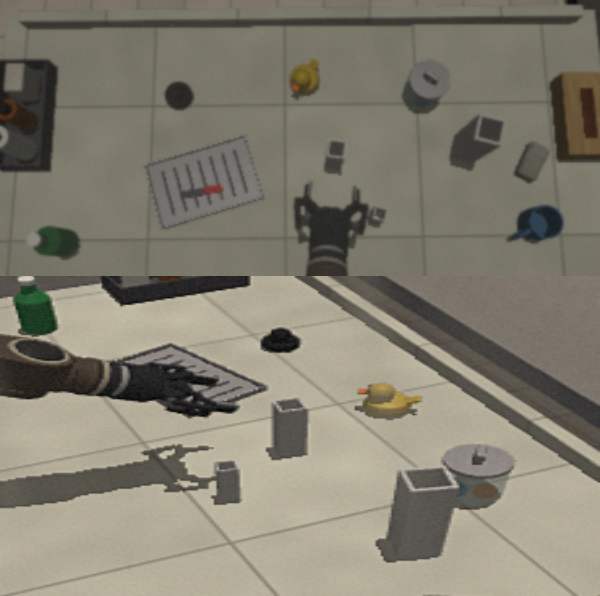

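The final picture shows the box standing free at top crop (336,155), the file in the rack at (200,192), and the other things where they were. Handing in.

```bash
python3 -c "
from station import env
print(env.hand_in())"
```

```text
the job is handed in; nothing more can be done
None
```

The job is handed in, though no verdict came back: the nail file lies in the soap rack, the empty middle-sized box stands upright on the ledge clear of the rack, and in the last pictures nothing else has moved.

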